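# Load the vial carousel onto the autosampler spindle

### The arm

A 6-joint arm with a two-finger parallel gripper is mounted at the origin on the work surface. World frame = base frame: x ahead of the robot, y to its left, z up, the work surface at z = 0. Lengths are in mm, angles in rad, forces in N, time in s.
With the tool pointing down it reaches from about 350 to 725 mm from the base axis. Payload 4.3 kg.
Tool frame: the origin (TCP) lies at the very end of the fingers, on their centre line; the grasp point (between the pads) lies 19 mm behind it (env.tcp_to_grasp is the distance from the TCP to the grasp point, in mm); z points along the fingers, y is the line along which they close (so a half turn about z gives the same grasp; the last joint's range is limited). The gripper opens to 85 mm and grips with 20 to 120 N. Pads are 22 mm wide; open, the fingers measure 114 mm over their backs; the gripper's body (76 mm by 85 mm) begins 54 mm behind the grasp point. The pads swing forward as they close: fully open they stand 13 mm farther back than shut.
Start: joints at [1.137, 0.377, 0.081, 1.274, 0, 1.46], TCP at [182.957, 545.158, 200.229] pointing down, gripper open.
Joint ranges: [-2.72, 2.72], [-0.84, 1.66], [-1.02, 1.22], [-1.77, 2.12], [-1.37, 1.28], [-3.14, 3.14]. Speed limits (rad/s): [2.57, 2.57, 3.14, 3.14, 3.14, 3.14].

### API

Orientations are given as a rotation vector (axis times angle).
In Python, from rig import env gives the robot as it stands.
- The arm moves only by the tool step_arm, never from a script. Its arguments are lists of equal length, an entry for each row: "delta_pos": the shift along the tool's x, y, z as a fraction of full scale, a list of three; "rot": the turn, a rotation vector about the tool's x, y, z as a fraction of full scale, a list of three; "gripper": the opening, from -1 (shut) to 1 (fully open). A call has 1 to 8 rows; each row shifts and turns the commanded pose from where the row before left it, along the tool's axes as they then stand; what a row does not reach is not made up. Full scale, the value 1, is 50 mm for a shift and 0.12 rad for a turn. A row lasts 1/10 s, in which the tool goes at most 50 mm and 8.59 degrees, less where a joint would pass 70% of its speed; a pose out of reach is approached as far as the arm can. A call with a number of a shift or a turn outside -1 to 1 is refused whole. A call with a gripper value outside its range is refused whole. The fingers move at their own pace and stop on an object; "grip_force" is the grip in N (left out, the last holds). Time passes only in rows, so rows that do not move let the fingers close. It gives the time, the measured TCP pose, the force, the opening and the grip force at its end, in the units of the state.
- env.get_obs(): the state, without advancing time (a new reading comes with each control period).
- env.grab_frame(name): name is "side" or "top" or "wrist"; returns a dict with "image" (384x512x3 uint8, red, green, blue), "vertical_fov" (degrees; the focal length in pixels is half the picture's height over the tangent of half this angle, whatever the lens; pixels are square), "cx", "cy" (the principal point, pixels), "k1" (the pictures are not rectified: a ray, as slopes to the right and down, at radius r is drawn at 1 + k1 r^2 times it, then the intrinsics apply), "rvec" (rotation vector, rad) and "tvec" (3), from world to camera coordinates, as OpenCV has them. Camera axes: x right, y down, z forward; pixel columns grow to the right and rows downward; lengths in mm; the calibration is good to about 2 mm. A picture is of the moment at which its call begins. There is no depth.
- env.sign_off(): hands the job in; it is judged then, once.
The state is a dict: "t": time; "joints": joint angles; "qd": joint speeds; "tau": joint torques, N m; "tool_pos": TCP position; "ee_rot": TCP orientation; "wrist_force": force on the tool from outside, world axes, zero at the start; "ft_torque": the same for the moment, N m; "finger_gap": opening from 0.0 (shut) to 1.0 (fully open); "grip_force": force on a finger pad.
Only numpy, scipy, OpenCV 4.12 (cv2) and the standard library are available. Lean on these libraries where they do the work, as an engineer would, in place of code of your own. Each camera call takes 0.05 s, during which the arm holds its last target. There are 200 camera calls.

### The job

Pick up the white vial carousel by its tall hub and slide it over the upright spindle of the autosampler base, turned so that the small drive pin stands in one of the carousel's four slots and the carousel sits fully down, flat on the turntable. Keep it upright on the way, lower it gently all the way instead of letting it drop, then let go and move the gripper clear; leave the other things on the bench where they are.

Things in the scene. Friction and masses are not known exactly. Their poses are not given: they have to be found in the camera images.
- carousel: White plastic vial carousel, 0.4 kg, upright on the bench. Origin: centre of its underside; z up along the hub. Round plate 150 mm across, 14 mm thick, with four open rim slots along its own +x, +y, -x, -y axes, each 26 mm wide, from 36 mm off the axis out to the rim. Twelve small vials fixed on the plate between the slots, 44 to 70 mm off the axis, tops 45 mm above the underside.
- hub_top (a point): Centre of the upper rim of the carousel's round hub, 95 mm above the carousel's underside. The hub is 44 mm in outer diameter: grip it from above by its upper 45 mm. A straight bore of 28 mm diameter runs right through hub and plate.
- sampler: Autosampler drive base, fixed to the bench: blue-grey box 180 x 180 x 60 mm; on it an dark grey turntable disc, 160 mm across, 10 mm thick, its top 70 mm above the bench, with an upright steel spindle at its centre. Origin: centre of the box's underside, on the spindle's axis.
- spindle_tip (a point): Centre of the spindle's top end, 70 mm above the turntable's top and 140 mm above the bench. The spindle does not turn; it is 24 mm in diameter, its last 15 mm tapering to 12 mm.
- spindle_foot (a point): Point on the spindle's axis at the level of the turntable's upper face, 70 mm above the bench; the underside of the seated carousel comes to this point. z up.
- drive_pin (a point): Foot of the drive pin on the turntable's upper face. The pin is an upright steel pin of 10 mm diameter with a round end, 17 mm tall above the turntable, 57 mm from the spindle's axis, in a direction that varies. The turntable turns only stiffly and carries the pin round.
- clear_bottle: Bystander, loose: small clear glass bottle with a blue cap, 48 mm across, 110 mm tall. Origin: centre of its underside.
- orange_cap: Bystander, loose: orange plastic cap lying mouth up, 54 mm across, 30 mm tall. Origin: centre of its underside.
- beaker: Bystander, loose: glass beaker, 68 mm across, 85 mm tall. Origin: centre of its underside.
- amber_bottle: Bystander, loose: amber glass bottle, 72 mm across, 150 mm tall. Origin: centre of its underside.
Things that resemble listed ones, but are neither listed nor needed, are in the scene too. What is shaped like the carousel but turquoise is not meant.

How it is judged:
By the outcome, as a careful person would: the job done as asked, in the order asked, and still so for the second after the job is handed in, with the robot touching nothing.
It also fails if it takes over 42 s, if anything falls off the work surface, if the arm or the gripper's body presses on something with over 40 N, if the wrist force passes 120 N, or if a joint passes its speed limit or range.

## Working session

There is one attempt and no reset: what is moved stays moved. The work goes in short steps, Python scripts to look and compute and a tool call to move; the robot and the scene stay as the last step left them, time stands still between calls to the robot, and variables do not carry over. Pictures are saved under pics/ and viewed, at most 10 in all, crops included, and the job is handed in when it is done.

Besides the shell and the picture viewer there is one more tool, called after "Emit:" by a JSON object that holds its "fn" and its "kwargs", one argument or row to a line. step_arm: Moves the arm, as the interface text tells. Its arguments: {"type":"object","properties":{"delta_pos":{"type":"array","items":{"type":"array","items":{"type":"number"}}},"rot":{"type":"array","items":{"type":"array","items":{"type":"number"}}},"gripper":{"type":"array","items":{"type":"number"}},"grip_force":{"type":"number"}},"required":["delta_pos","rot","gripper"]}

```bash
ls; mkdir -p pics
cat > h.py <<'E'
import numpy as np, cv2
from rig import env
def grab(n):
    f=env.grab_frame(n); h=f['image'].shape[0]
    fl=h/2/np.tan(np.radians(f['vertical_fov'])/2)
    f['f']=fl; f['R']=cv2.Rodrigues(np.array(f['rvec'],float))[0]; f['t']=np.array(f['tvec'],float).ravel()
    return f
def save(f,p): cv2.imwrite(p,f['image'][:,:,::-1])
def ray(f,u,v):
    K=np.array([[f['f'],0,f['cx']],[0,f['f'],f['cy']],[0,0,1.]])
    p=cv2.undistortPoints(np.array([[[u,v]]],float),K,np.array([f['k1'],0,0,0,0.]))[0,0]
    d=f['R'].T@np.array([p[0],p[1],1]); return -f['R'].T@f['t'], d/np.linalg.norm(d)
def onz(f,u,v,z):
    o,d=ray(f,u,v); return o+d*(z-o[2])/d[2]
def proj(f,P):
    K=np.array([[f['f'],0,f['cx']],[0,f['f'],f['cy']],[0,0,1.]])
    return cv2.projectPoints(np.array(P,float).reshape(-1,1,3),f['R'],f['t'],K,np.array([f['k1'],0,0,0,0.]))[0][:,0]
E
python3 - <<'E'
from h import *
a=grab('top');b=grab('side')
save(a,'pics/top0.png');save(b,'pics/side0.png')
for f in(a,b):print(f['vertical_fov'],f['k1'],-f['R'].T@f['t'])
s=env.get_obs();print(s)
E
```

```text
pics
53.98788187902824 -0.03575272820657714 [ 395.7533061   -54.1416927  1140.36869306]
57.690177012574395 -0.02165049725033811 [ 401.66661817 -648.41022313  772.15934704]
{'t': 0.1, 'joints': array([ 1.13669527e+00,  3.77996313e-01,  7.97719539e-02,  1.27441042e+00,
       -9.52634794e-06,  1.46048847e+00]), 'qd': array([ 0.00023454,  0.00027959,  0.00326986,  0.00014213, -0.00021189,
       -0.0017763 ]), 'tau': array([ 1.07446613e-03, -4.64691818e+01,  2.70582604e+01,  1.19936687e-02,
       -1.71911552e-04,  3.70420494e-06]), 'tool_pos': array([182.67348067, 544.53091508, 199.35559088]), 'ee_rot': array([-5.06315847e-01, -3.10003115e+00,  2.78510485e-03]), 'wrist_force': array([-1.00969945, -0.37690724,  0.51971888]), 'ft_torque': array([-0.02890562,  0.02158769, -0.07150642]), 'grip_force': 0.0, 'finger_gap': 1.0015651526227307}
```

View pics/top0.png

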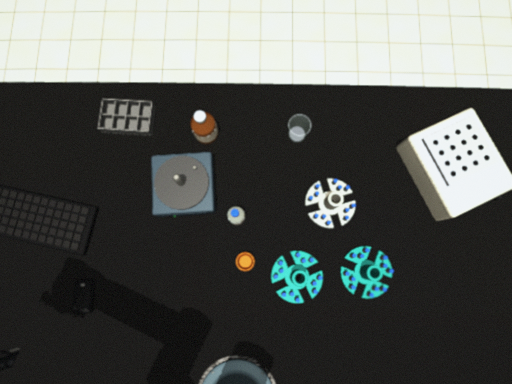

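View pics/side0.png

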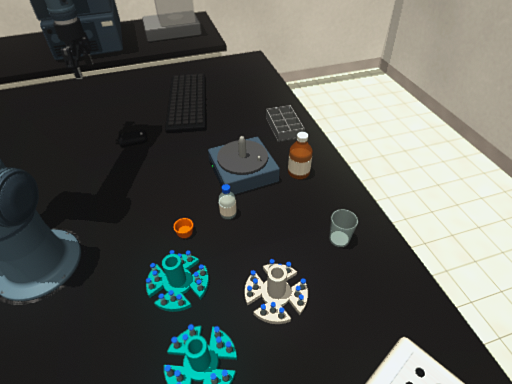

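Carousel-like candidates: white at top (331,203) / side (276,290), and turquoise at top (297,277) and (368,272), which are excluded by colour. I choose the white one. The sampler is at top (182,182), with its spindle tip near (180,179) and the pin near (194,168).

Run:
```python
from h import *
a=cv2.imread('pics/top0.png');b=cv2.imread('pics/side0.png')
def c(i,u,v,s):return cv2.resize(i[v-s:v+s,u-s:u+s],(390,290) if 0 else (300,300),interpolation=cv2.INTER_CUBIC)
cv2.imwrite('pics/crop0.png',np.vstack([np.hstack([c(a,331,203,30),c(a,182,182,37)]),np.hstack([c(b,276,290,37),c(b,243,162,37)])]))
f=grab('top');im=f['image'].astype(int)
g=np.zeros(im.shape[:2],bool);g[165:240,295:365]=1
m=((im.min(2)>110)&g).astype(np.uint8)
cs=max(cv2.findContours(m,cv2.RETR_EXTERNAL,cv2.CHAIN_APPROX_NONE)[0],key=cv2.contourArea)
print(cv2.minEnclosingCircle(cs))
```

```text
((330.0631103515625, 202.6941680908203), 25.6822566986084)
```

View pics/crop0.png

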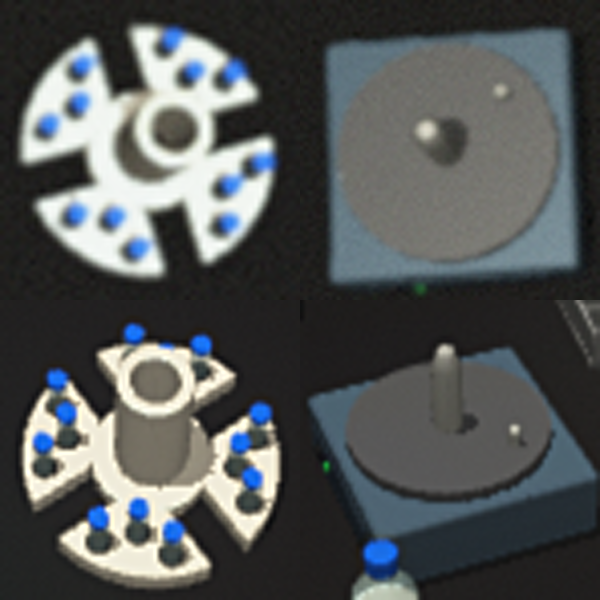

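The crops confirm the white carousel: plate centre at top (330,203), hub rim at (336,199). The spindle tip is at top (176.3,177.6) / side (242,137), and the pin tip at top (194.6,167.4) / side (259,157).

```bash
cat > m.py <<'E'
from h import *
def circ(mask,box,f,z):
    g=np.zeros(mask.shape,np.uint8);x0,y0,x1,y1=box;g[y0:y1,x0:x1]=1
    m=mask.astype(np.uint8)*g
    c=max(cv2.findContours(m,cv2.RETR_EXTERNAL,cv2.CHAIN_APPROX_NONE)[0],key=cv2.contourArea)
    h=cv2.convexHull(c)[:,0]
    P=np.array([onz(f,u,v,z)[:2] for u,v in h]).astype(np.float32)
    return cv2.minEnclosingCircle(P),cv2.fitEllipse(P),m
E
python3 - <<'E'
from m import *
t=grab('top');s=grab('side')
for f,b,tip,pin in((t,(150,150,215,217),(176.3,177.6),(194.6,167.4)),(s,(205,125,285,195),(242,138),(259,157.3))):
    im=f['image'].astype(int)
    print('tip',onz(f,*tip,140),'pin',onz(f,*pin,87))
    grey=(abs(im[...,2]-im[...,0])<14)&(im[...,1]>45)
    c=circ(grey,b,f,70);print('disc',c[:2])
    b2=(300,170,362,235) if f is t else (240,255,315,330)
    w=(im.min(2)>120)
    c=circ(w,b2,f,14);print('plate',c[:2])
    # slots: sample ring at r=64,z=14 around center
    cx,cy=c[0][0]
    th=np.radians(np.arange(0,360,2));
    for r in(50,64):
        P=np.c_[cx+r*np.cos(th),cy+r*np.sin(th),np.full(len(th),14)]
        p=proj(f,P).round().astype(int);V=im[p[:,1],p[:,0]].max(1)<70
        print(r,np.degrees(th)[V].astype(int), 'phase',np.degrees(np.angle(np.sum(V*np.exp(4j*th))))/4)
print('hubtop',onz(t,335.7,198.9,95),onz(s,206*0+239+(155-0)*74/300,253+379.5*74/300-74,95))
for n,u in(('clear',(236,215)),('orange',(245,261)),('beaker',(299,128)),('amber',(203,122))):print(n,onz(t,*u,60))
w=grab('wrist');print('wristcam',-w['R'].T@w['t'],w['vertical_fov'])
E
```

```text
tip [604.52946289 172.87700669 140.        ] pin [646.43853323 133.6508705   87.        ]
disc (((606.8235473632812, 174.52577209472656), 80.4612808227539), ((606.8362426757812, 174.361572265625), (159.3984375, 160.3562469482422), 127.54228210449219))
plate (((562.2659912109375, -267.55633544921875), 76.59247589111328), ((562.2620239257812, -267.40667724609375), (151.8717498779297, 152.07318115234375), 152.00144958496094))
50 [ 10  12  14  16  18  20  22  24  26  96  98 100 102 104 106 108 110 112
 114 116 118 188 190 192 194 196 198 200 202 204 276 278 280 282 284 286
 288 290 292 294 296 334 336] phase 16.55182097857192
64 [ 10  12  14  16  18  20  22  24 100 102 104 106 108 110 112 114 116 190
 192 194 196 198 200 202 204 280 282 284 286 288 290 292] phase 17.055907255254578
tip [609.25294173 169.71576089 140.        ] pin [649.44135494 128.91175259  87.        ]
disc (((612.4608154296875, 183.7599334716797), 95.94341278076172), ((609.2854614257812, 176.7303009033203), (158.5367431640625, 185.74563598632812), 167.61080932617188))
plate (((562.9909057617188, -268.65576171875), 75.3
[... 230 characters left out ...]
4 236 238 246 248 250 276 278 280
 282 284 286 288 290 292 294 296 326 328 330] phase 15.764658702079647
64 [  8  10  12  14  16  18  20  22  38  40  42 100 102 104 106 108 110 112
 114 172 174 190 192 194 196 198 200 202 204 206 220 226 228 258 260 264
 266 278 280 282 284 286 288 290 292 294 310 312 346 348 350 354] phase 15.553577072103604
hubtop [ 560.84697991 -268.17592821   95.        ] [ 564.27954179 -268.59722435   95.        ]
clear [514.20147889  12.29314882  60.        ]
orange [384.08259548 -16.75006027  60.        ]
beaker [ 779.32610955 -169.11405316   60.        ]
amber [793.69408689 119.75283433  60.        ]
wristcam [116.37392836 567.50189508 374.62052513] 67.03493931676483
```

Emit:
{"fn": "step_arm", "kwargs": {
  "delta_pos": [
    [-0.3, -0.32, 0],
    [-0.62, -0.65, 0],
    [-0.62, -0.65, 0],
    [-0.62, -0.65, 0],
    [-0.62, -0.65, 0],
    [-0.62, -0.65, 0],
    [-0.62, -0.65, 0],
    [-0.62, -0.65, 0]
  ],
  "rot": [
    [0, 0, 0],
    [0, 0, 0],
    [0, 0, 0],
    [0, 0, 0],
    [0, 0, 0],
    [0, 0, 0],
    [0, 0, 0],
    [0, 0, 0]
  ],
  "gripper": [1, 1, 1, 1, 1, 1, 1, 1]
}}

```text
t: 1.1
tool_pos: [325.8, 238.9, 200.4]
ee_rot: [0.506, 3.1, 0.001]
wrist_force: [1.1, -0.5, -0.1]
finger_gap: 0.999
grip_force: 0.0
```

Emit:
{"fn": "step_arm", "kwargs": {
  "delta_pos": [
    [-0.62, -0.65, 0],
    [-0.62, -0.65, 0],
    [-0.62, -0.65, 0],
    [-0.62, -0.65, 0],
    [-0.62, -0.65, 0],
    [-0.62, -0.65, 0],
    [-0.62, -0.65, 0],
    [-0.62, -0.65, 0]
  ],
  "rot": [
    [0, 0, 0],
    [0, 0, 0],
    [0, 0, 0],
    [0, 0, 0],
    [0, 0, 0],
    [0, 0, 0],
    [0, 0, 0],
    [0, 0, 0]
  ],
  "gripper": [1, 1, 1, 1, 1, 1, 1, 1]
}}

```text
t: 1.9
tool_pos: [478.3, -86.8, 200.3]
ee_rot: [0.507, 3.1, 0.0]
wrist_force: [1.2, 0.6, 0.1]
finger_gap: 1.002
grip_force: 0.0
```

Emit:
{"fn": "step_arm", "kwargs": {
  "delta_pos": [
    [-0.62, -0.65, 0],
    [-0.62, -0.65, 0],
    [-0.6, -0.65, 0],
    [-0.3, -0.3, 0],
    [0, 0, 0],
    [0, 0, 0]
  ],
  "rot": [
    [0, 0, 0],
    [0, 0, 0],
    [0, 0, 0],
    [0, 0, 0],
    [0, 0, 0],
    [0, 0, 0]
  ],
  "gripper": [1, 1, 1, 1, 1, 1]
}}

```text
t: 2.5
tool_pos: [543.1, -225.5, 199.8]
ee_rot: [-0.507, -3.099, -0.001]
wrist_force: [0.4, -0.9, -0.5]
finger_gap: 1.002
grip_force: 0.0
```

Run:
```python
from m import *
w=grab('wrist');save(w,'pics/w1.png')
print(env.get_obs()['tool_pos'],env.get_obs()['joints'],-w['R'].T@w['t'])
for z,p in((95,'hub'),(14,'plate')):
    print(proj(w,[[561.8,-267.8,z]]))
```

```text
[ 542.94598781 -224.78861926  200.02877751] [-5.00714033e-01  4.04891134e-01  1.21554954e-01  1.28851346e+00
  4.35217913e-04 -1.77224212e-01] [ 476.77236504 -203.05484875  374.70362515]
[[224.1239743 209.8772374]]
[[231.06664708 188.51216445]]
```

View pics/w1.png

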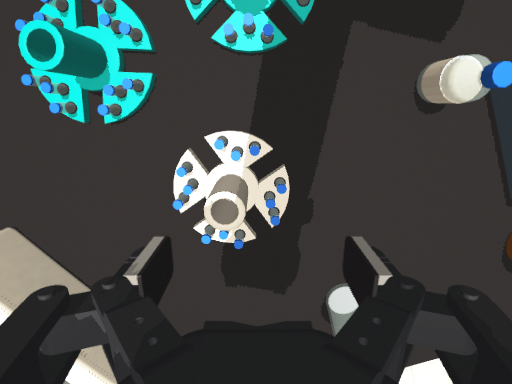

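The wrist view shows the white hub rim at (225,211), close to the predicted (224,210). Next I compute a refined position from that pixel and the move in tool axes.

```bash
cat >> h.py <<'E'
def todelta(dw,s=None):
    s=s or env.get_obs(); return cv2.Rodrigues(np.array(s['ee_rot']))[0].T@np.array(dw)/50
E
python3 - <<'E'
from m import *
w=grab('wrist');im=w['image'].astype(int)
b=(165,120,300,255)
W=(im.min(2)>150)
c=circ(W,b,w,14);print('plate',c[:2])
# hub rim: bright top ring
g=im[185:240,195:255].min(2)
import sys
m=(g>190).astype(np.uint8)
for u,v in((225,211),):
    print(onz(w,u,v,95))
# rim edge radial: dark bore contour
d=((im[190:235,200:250].max(2)<120)).astype(np.uint8)
n,l,st,ce=cv2.connectedComponentsWithStats(d)
for i in range(1,n):
    if st[i,4]>60: print(st[i],ce[i]+[200,190],onz(w,*(ce[i]+[200,190]),95))
for x in(561.5,562.5):print(todelta([x-542.9,-268+224.8,0]))
E
```

```text
plate (((562.798095703125, -268.8796081542969), 75.41633605957031), ((562.8246459960938, -268.6886291503906), (149.89340209960938, 150.2908935546875), 42.96982192993164))
[ 563.1879349 -266.7440219   95.       ]
[38  0  9 21 91] [243.47252747 197.1978022 ] [ 555.20406145 -243.84808096   95.        ]
[ 0  7  6 24 83] [201.62650602 207.78313253] [ 552.30501853 -288.27054179   95.        ]
[ 11  10  11  18 104] [215.19230769 207.5       ] [ 556.43197661 -274.95181056   95.        ]
[43 20  7 19 84] [246.96428571 218.4047619 ] [ 578.03267119 -248.02301956   95.        ]
[ 5 35 10 10 63] [209.22222222 229.79365079] [ 577.57154792 -289.72860881   95.        ]
[-0.62690947 -0.70133006 -0.00081368]
[-0.6458761  -0.69498445 -0.00082419]
```

Emit:
{"fn": "step_arm", "kwargs": {
  "delta_pos": [
    [-0.32, -0.35, 0],
    [-0.33, -0.35, 0],
    [0, 0, 0.4],
    [0, 0, 0.4],
    [0, 0, 0.4],
    [0, 0, 0],
    [0, 0, 0]
  ],
  "rot": [
    [0, 0, 0],
    [0, 0, 0],
    [0, 0, 0],
    [0, 0, 0],
    [0, 0, 0],
    [0, 0, 0],
    [0, 0, 0]
  ],
  "gripper": [1, 1, 1, 1, 1, 1, 1]
}}

```text
t: 3.3
tool_pos: [562.7, -267.9, 140.6]
ee_rot: [-0.504, -3.1, -0.001]
wrist_force: [0.0, -0.3, -0.1]
finger_gap: 1.001
grip_force: 0.0
```

Emit:
{"fn": "step_arm", "kwargs": {
  "delta_pos": [
    [0, 0, 0.4],
    [0, 0, 0.4],
    [0, 0, 0.4],
    [0, 0, 0.3],
    [0, 0, 0.1],
    [0, 0, 0],
    [0, 0, 0]
  ],
  "rot": [
    [0, 0, 0],
    [0, 0, 0],
    [0, 0, 0],
    [0, 0, 0],
    [0, 0, 0],
    [0, 0, 0],
    [0, 0, 0]
  ],
  "gripper": [1, 1, 1, 1, 1, 1, 1]
}}

```text
t: 4.0
tool_pos: [564.1, -269.5, 61.8]
ee_rot: [0.506, 3.098, -0.001]
wrist_force: [0.3, 0.1, -0.6]
finger_gap: 1.001
grip_force: 0.0
```

Emit:
{"fn": "step_arm", "kwargs": {
  "delta_pos": [
    [0, 0, 0],
    [0, 0, 0],
    [0, 0, 0],
    [0, 0, 0],
    [0, 0, 0],
    [0, 0, 0],
    [0, 0, 0],
    [0, 0, 0]
  ],
  "rot": [
    [0, 0, 0],
    [0, 0, 0],
    [0, 0, 0],
    [0, 0, 0],
    [0, 0, 0],
    [0, 0, 0],
    [0, 0, 0],
    [0, 0, 0]
  ],
  "gripper": [0.6, 0.4, 0.2, 0, -0.2, -0.3, -0.4, -0.4],
  "grip_force": 50
}}

```text
t: 4.8
tool_pos: [563.6, -268.8, 61.2]
ee_rot: [0.506, 3.099, 0.001]
wrist_force: [-0.8, 1.5, 6.3]
finger_gap: 0.461
grip_force: 49.6
```

Emit:
{"fn": "step_arm", "kwargs": {
  "delta_pos": [
    [0, 0, -0.1],
    [0, 0, -0.3],
    [0, 0, -0.4],
    [0, 0, -0.5],
    [0, 0, -0.6],
    [0, 0, -0.6],
    [0, 0, -0.5],
    [0, 0, -0.3]
  ],
  "rot": [
    [0, 0, 0],
    [0, 0, 0],
    [0, 0, 0],
    [0, 0, 0],
    [0, 0, 0],
    [0, 0, 0],
    [0, 0, 0],
    [0, 0, 0]
  ],
  "gripper": [-0.4, -0.4, -0.4, -0.4, -0.4, -0.4, -0.4, -0.4]
}}

```text
t: 5.6
tool_pos: [563.2, -269.5, 226.9]
ee_rot: [0.506, 3.1, -0.001]
wrist_force: [0.7, -1.1, -4.4]
finger_gap: 0.455
grip_force: 50.9
```

Run:
```python
from m import *
o=env.get_obs();print(o['tool_pos'],o['ee_rot'],o['wrist_force'],todelta([606.5-o['tool_pos'][0],173-o['tool_pos'][1],0]),o['joints'])
s=grab('side');w=grab('wrist')
cv2.imwrite('pics/lift.png',np.hstack([cv2.resize(s['image'],(400,300)),cv2.resize(w['image'],(400,300))])[:,:,::-1])
```

```text
[ 563.21607008 -269.46262896  226.94911021] [ 5.06444583e-01  3.09951295e+00 -1.20149345e-03] [ 0.69767389 -1.08535324 -4.39566597] [ 1.99598582e+00  8.66456330e+00 -7.34839744e-03] [-5.47618532e-01  4.80829438e-01  3.08081098e-01  1.39685513e+00
 -3.41503316e-04 -2.23691436e-01]
```

View pics/lift.png

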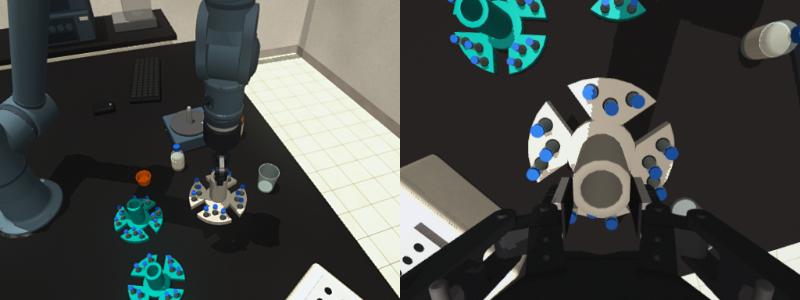

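The carousel is held upright. In the wrist panel its hub rim is at (605,187). I move partway and re-measure the spindle from there.

Emit:
{"fn": "step_arm", "kwargs": {
  "delta_pos": [
    [0, 0.2, 0],
    [0.1, 0.4, 0],
    [0.2, 0.6, 0],
    [0.2, 0.7, 0],
    [0.2, 0.7, 0],
    [0.2, 0.7, 0],
    [0.2, 0.7, 0],
    [0.2, 0.6, 0]
  ],
  "rot": [
    [0, 0, 0],
    [0, 0, 0],
    [0, 0, 0],
    [0, 0, 0],
    [0, 0, 0],
    [0, 0, 0],
    [0, 0, 0],
    [0, 0, 0]
  ],
  "gripper": [-0.4, -0.4, -0.4, -0.4, -0.4, -0.4, -0.4, -0.4]
}}

```text
t: 6.5
tool_pos: [573.2, -27.5, 222.9]
ee_rot: [-0.504, -3.097, -0.001]
wrist_force: [0.3, 0.2, -4.1]
finger_gap: 0.455
grip_force: 51.0
```

Emit:
{"fn": "step_arm", "kwargs": {
  "delta_pos": [
    [0.2, 0.4, 0],
    [0, 0.2, 0],
    [0, 0, 0],
    [0, 0, 0],
    [0, 0, 0],
    [0, 0, 0],
    [0, 0, 0],
    [0, 0, 0]
  ],
  "rot": [
    [0, 0, -0.3],
    [0, 0, -0.7],
    [0, 0, -0.7],
    [0, 0, -0.7],
    [0, 0, -0.7],
    [0, 0, -0.7],
    [0, 0, -0.34],
    [0, 0, 0]
  ],
  "gripper": [-0.4, -0.4, -0.4, -0.4, -0.4, -0.4, -0.4, -0.4]
}}

```text
t: 7.3
tool_pos: [573.0, 2.2, 223.1]
ee_rot: [0.272, -3.126, -0.002]
wrist_force: [-0.0, -0.6, -4.5]
finger_gap: 0.456
grip_force: 51.0
```

Run:
```python
from m import *
o=env.get_obs();print(o['tool_pos'],o['ee_rot'],o['wrist_force'])
w=grab('wrist');s=grab('side');t=grab('top')
for n,f in(('w',w),('s',s),('t',t)):
    print(n,'tip,pin,foot',proj(f,[[606.5,173,140],[647,132,87],[606.5,173,70]]).round(1).tolist())
a=w['image'];b=s['image'];c=t['image']
np.savez('f1.npz',w=a,s=b,t=c)
q=np.vstack([cv2.resize(b[60:250,190:390],(300,285),interpolation=2),cv2.resize(c[120:260,130:277],(300,285),interpolation=2)])
cv2.imwrite('pics/mid.png',np.hstack([cv2.resize(a,(500,375)),np.zeros((375,0,3),np.uint8)])[:,:,::-1])
big=np.zeros((570,800,3),np.uint8);big[:375,:500]=cv2.resize(a,(500,375));big[:,500:]=q
cv2.imwrite('pics/mid.png',big[:,:,::-1])
```

```text
[572.96267347   2.15617042 223.09991573] [ 2.71668463e-01 -3.12599702e+00 -1.71289798e-03] [-0.02356678 -0.64456168 -4.53210567]
w tip,pin,foot [[420.2, 246.8], [353.5, 251.7], [389.8, 220.6]]
s tip,pin,foot [[240.8, 137.5], [257.9, 156.8], [241.7, 155.6]]
t tip,pin,foot [[176.3, 176.9], [195.2, 167.2], [181.5, 181.9]]
```

View pics/mid.png

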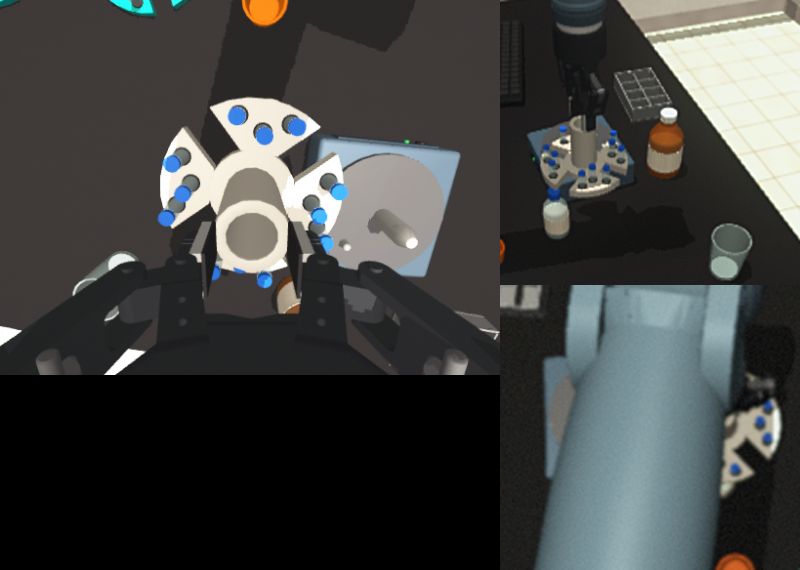

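The wrist view shows the spindle tip near (421,249), the pin near (353,252) and the hub bore near (257,241). All three are close to prediction. I refine these with masks next.

Run:
```python
from m import *
w=grab('wrist');o=env.get_obs();im=w['image'].astype(int);T=o['tool_pos']
g=im[235:262,405:435].min(2);ys,xs=np.where(g>200)
n,l,st,ce=cv2.connectedComponentsWithStats((g>205).astype(np.uint8));i=1+np.argmax(st[1:,4])
u=ce[i]+[405,235];print('tip px',u,st[i],onz(w,*u,140))
# disc (grey on blue) partially hidden: skip. hub bore
zt=T[2]-61.2
hsv=cv2.cvtColor(w['image'],cv2.COLOR_RGB2HSV)
wh=(im.min(2)>170)
gray=im.mean(2)
c0=np.array([257.,241.])
# outer & bore edges via radial max gradient
blur=cv2.GaussianBlur(gray.astype(np.float32),(0,0),1)
def edge(c,r0,r1,sgn,angs):
    P=[]
    for a in np.radians(angs):
        r=np.arange(r0,r1,.25);x=c[0]+r*np.cos(a);y=c[1]+r*np.sin(a)
        v=cv2.remap(blur,x.astype(np.float32)[None],y.astype(np.float32)[None],1)[0]
        d=np.diff(v)*sgn;k=d.argmax()
        if d[k]>1.5:P.append((x[k],y[k]))
    return np.array(P,np.float32)
P=edge(c0,15,33,1,range(0,360,6))
e=cv2.fitEllipse(P);print('bore',e,len(P))
W=np.array([onz(w,x,y,zt+95)[:2] for x,y in P]);
A=np.c_[2*W,np.ones(len(W))];b=(W**2).sum(1);s=np.linalg.lstsq(A,b,rcond=None)[0]
print('bore centre',s[:2],'r',np.sqrt(s[2]+s[:2]@s[:2]),'TCP',T)
# plate rim: outermost white points on world rays at z=zt+14
c=s[:2];th=np.radians(np.arange(0,360,1));Q=[]
V={}
for r in(58,66,71):
    q=proj(w,np.c_[c[0]+r*np.cos(th),c[1]+r*np.sin(th),np.full(360,zt+14)]).round().astype(int)
    ok=(q[:,1]<230)
    q=np.clip(q,0,[511,383]);val=im[q[:,1],q[:,0]];white=(val.min(1)>150)&ok
    d=np.diff(white.astype(int));print(r,'on',np.where(d==1)[0],'off',np.where(d==-1)[0])
h=[]
for t_ in th:
    rr=np.arange(60,90,.25);q=proj(w,np.c_[c[0]+rr*np.cos(t_),c[1]+rr*np.sin(t_),np.full(len(rr),zt+14)])
    if q[:,1].max()>225 or q[:,1].min()<0: continue
    qi=q.round().astype(int);v=im[qi[:,1],qi[:,0]].min(1)>150
    if v[:10].any(): k=np.where(v)[0].max(); h.append((c[0]+rr[k]*np.cos(t_),c[1]+rr[k]*np.sin(t_)))
h=np.array(h);h2=h[(np.hypot(*(h-c).T)<82)]
A=np.c_[2*h2,np.ones(len(h2))];s=np.linalg.lstsq(A,(h2**2).sum(1),rcond=None)[0]
print('plate',s[:2],np.sqrt(s[2]+s[:2]@s[:2]),len(h2))
n=(353,252);g=im[240:262,342:365].min(2);k=g>g.max()-40;ys,xs=np.where(k);print('pin',xs.mean()+342,ys.mean()+240,onz(w,xs.mean()+342,ys.mean()+240,87))
```

```text
tip px [421.58252427 247.24271845] [ 11   7  12  11 103] [608.12704263 174.86454573 140.        ]
bore ((257.47039794921875, 241.80642700195312), (48.456668853759766, 53.23168182373047), 88.80094909667969) 60
bore centre [573.10140825   1.90916894] r 14.19678502689016 TCP [573.86356994   1.62994015 224.38445434]
58 on [ 87  89 113 147 166 205 237 255 270 293] off [ 88 103 122 153 193 212 245 268 273 301]
66 on [ 83 114 126 146 167 194 205 236 264 295] off [ 98 124 132 150 193 195 213 245 283 303]
71 on [ 76 107 127 145 235 264 290 300] off [ 94 124 137 214 253 288 291 303]
plate [569.49426704   0.85223256] 71.66520113237189 66
pin 355.6 252.04 [648.55362935 134.63400281  87.        ]
```

Run:
```python
from m import *
f1=np.load('f1.npz')
w=grab('wrist');o=env.get_obs();print(o['tool_pos'])
def fit(f,im,c,z,r0,r1,ch,lo,hi):
    Im=cv2.GaussianBlur(im.astype(np.float32),(0,0),1);S=Im[...,2]-Im[...,0]
    P=[]
    for a in np.radians(np.arange(0,360,2)):
        r=np.arange(r0,r1,.5);q=proj(f,np.c_[c[0]+r*np.cos(a),c[1]+r*np.sin(a),np.full(len(r),z)]).astype(np.float32)
        v=cv2.remap(S,q[None,:,0],q[None,:,1],1)[0]
        if (q<0).any() or (q[:,0]>510).any() or v[:5].max()>12 or v[-5:].min()<18 or v.max()>80: continue
        k=np.diff(v).argmax();P.append((c[0]+r[k]*np.cos(a),c[1]+r[k]*np.sin(a)))
    P=np.array(P)
    for _ in range(4):
        A=np.c_[2*P,np.ones(len(P))];s=np.linalg.lstsq(A,(P**2).sum(1),rcond=None)[0];R=np.sqrt(s[2]+s[:2]@s[:2])
        e=abs(np.hypot(*(P-s[:2]).T)-R);P=P[e<max(1,2*np.median(e))]
    return s[:2],R,len(P)
print('wrist',fit(w,w['image'],(607,174),70,72,88,0,0,0))
import rig
for n in('top','side'):
    f=grab(n);im=cv2.imread(f'pics/{n}0.png')[:,:,::-1]
    print(n,fit(f,im,(607,174),70,72,88,0,0,0))
```

```text
[574.04937403   1.5524077  224.64494668]
wrist (array([608.63133171, 172.53272028]), np.float64(80.83893003290788), 74)
top (array([606.80230855, 174.23591446]), np.float64(79.60416590688838), 113)
side (array([608.0554544 , 172.08521232]), np.float64(81.4025212503678), 51)
```

Emit:
{"fn": "step_arm", "kwargs": {
  "delta_pos": [
    [-0.1, 0.26, 0],
    [-0.2, 0.5, 0],
    [-0.2, 0.5, 0],
    [-0.2, 0.5, 0],
    [-0.2, 0.5, 0],
    [-0.2, 0.5, 0],
    [-0.174, 0.4, 0],
    [0, 0.1, 0]
  ],
  "rot": [
    [0, 0, 0],
    [0, 0, 0],
    [0, 0, 0],
    [0, 0, 0],
    [0, 0, 0],
    [0, 0, 0],
    [0, 0, 0],
    [0, 0, 0]
  ],
  "gripper": [-0.4, -0.4, -0.4, -0.4, -0.4, -0.4, -0.4, -0.4]
}}

```text
t: 8.45
tool_pos: [609.4, 176.4, 224.8]
ee_rot: [-0.276, 3.129, 0.003]
wrist_force: [-0.1, -0.3, -4.2]
finger_gap: 0.453
grip_force: 51.0
```

Emit:
{"fn": "step_arm", "kwargs": {
  "delta_pos": [
    [0, 0, 0],
    [0, 0, 0],
    [0, 0, 0]
  ],
  "rot": [
    [0, 0, 0],
    [0, 0, 0],
    [0, 0, 0]
  ],
  "gripper": [-0.4, -0.4, -0.4]
}}

```text
t: 8.75
tool_pos: [609.0, 172.0, 225.3]
ee_rot: [-0.27, 3.13, -0.0]
wrist_force: [-0.9, -0.4, -2.4]
finger_gap: 0.453
grip_force: 51.2
```

Run:
```python
from m import *
for _ in range(3):
    w=grab('wrist');o=env.get_obs();print(o['tool_pos'],o['ee_rot'],o['wrist_force'])
save(w,'pics/above.png')
print(proj(w,[[607.8,173.5,140],[607.8,173.5,257]]))
```

```text
[609.03404579 171.92588924 225.38517504] [-2.69310592e-01  3.12996961e+00 -1.90992463e-04] [ 0.25905986 -0.20723687 -4.09536116]
[609.07382048 171.94531658 225.38900954] [-2.69313984e-01  3.12992450e+00 -1.22098605e-04] [-1.07420216 -0.06164752 -3.73879323]
[609.11002076 172.04752693 225.39372312] [-2.69440932e-01  3.12984788e+00  1.75764133e-05] [-0.26323068 -0.21602906 -4.25926674]
[[259.18686646 184.2023864 ]
 [260.20713685 239.68072891]]
```

View pics/above.png

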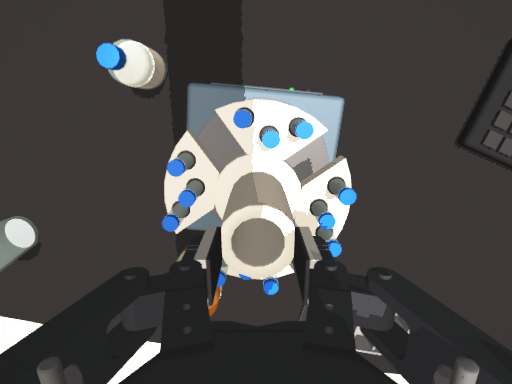

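Emit:
{"fn": "step_arm", "kwargs": {
  "delta_pos": [
    [0.01, 0.03, 0],
    [0, 0, 0.15],
    [0, 0, 0.15],
    [0, 0, 0.15],
    [0, 0, 0.1],
    [0, 0, 0.1],
    [0, 0, 0.1],
    [0, 0, 0]
  ],
  "rot": [
    [0, 0, 0],
    [0, 0, 0],
    [0, 0, 0],
    [0, 0, 0],
    [0, 0, 0],
    [0, 0, 0],
    [0, 0, 0],
    [0, 0, 0]
  ],
  "gripper": [-0.4, -0.4, -0.4, -0.4, -0.4, -0.4, -0.4, -0.4]
}}

```text
t: 9.7
tool_pos: [607.9, 174.2, 186.8]
ee_rot: [0.271, -3.128, 0.0]
wrist_force: [0.4, -0.2, -3.7]
finger_gap: 0.46
grip_force: 51.1
```

Emit:
{"fn": "step_arm", "kwargs": {
  "delta_pos": [
    [0, 0, 0.1],
    [0, 0, 0.1],
    [0, 0, 0.1],
    [0, 0, 0]
  ],
  "rot": [
    [0, 0, 0],
    [0, 0, 0],
    [0, 0, 0],
    [0, 0, 0]
  ],
  "gripper": [-0.4, -0.4, -0.4, -0.4]
}}

```text
t: 10.1
tool_pos: [607.7, 174.2, 171.6]
ee_rot: [0.271, -3.128, 0.0]
wrist_force: [0.8, -0.4, -4.2]
finger_gap: 0.452
grip_force: 51.1
```

Emit:
{"fn": "step_arm", "kwargs": {
  "delta_pos": [
    [0, 0, 0.1],
    [0, 0, 0.1],
    [0, 0, 0.1],
    [0, 0, 0.1],
    [0, 0, 0.1],
    [0, 0, 0]
  ],
  "rot": [
    [0, 0, 0],
    [0, 0, 0],
    [0, 0, 0],
    [0, 0, 0],
    [0, 0, 0],
    [0, 0, 0]
  ],
  "gripper": [-0.4, -0.4, -0.4, -0.4, -0.4, -0.4]
}}

```text
t: 10.7
tool_pos: [607.7, 174.1, 146.6]
ee_rot: [0.271, -3.128, 0.0]
wrist_force: [-0.3, -0.6, -3.8]
finger_gap: 0.457
grip_force: 51.1
```

Run:
```python
from m import *
w=grab('wrist');s=grab('side')
print(proj(w,[[648,133,87]]),proj(s,[[648,133,87]]))
p=proj(s,[[608,173,100]])[0].astype(int);x,y=p
cv2.imwrite('pics/low.png',np.hstack([cv2.resize(w['image'][60:300,130:370],(400,400),interpolation=2),cv2.resize(s['image'][y-50:y+50,x-50:x+50],(400,400),interpolation=2)])[:,:,::-1]);print(p)
```

```text
[[203.15447457 228.98284189]] [[258.14053932 156.57181217]]
[241 147]
```

View pics/low.png

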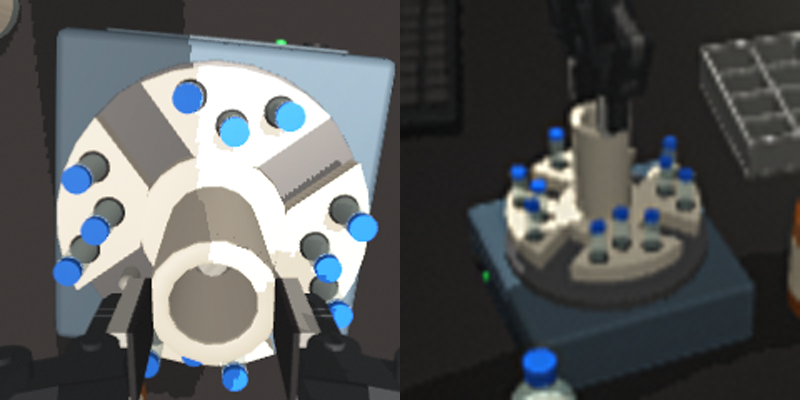

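In the wrist crop the pin stands in the left slot at (130,277) and the spindle tip shows inside the bore at (210,268). Both are aligned, so I lower the rest of the way.

Emit:
{"fn": "step_arm", "kwargs": {
  "delta_pos": [
    [0, 0, 0.06],
    [0, 0, 0.06],
    [0, 0, 0.06],
    [0, 0, 0.06],
    [0, 0, 0.02],
    [0, 0, 0]
  ],
  "rot": [
    [0, 0, 0],
    [0, 0, 0],
    [0, 0, 0],
    [0, 0, 0],
    [0, 0, 0],
    [0, 0, 0]
  ],
  "gripper": [-0.4, -0.4, -0.4, -0.4, -0.4, -0.4]
}}

```text
t: 11.4
tool_pos: [608.1, 174.2, 134.4]
ee_rot: [0.271, -3.129, 0.0]
wrist_force: [0.6, -0.4, -4.4]
finger_gap: 0.456
grip_force: 51.2
```

Emit:
{"fn": "step_arm", "kwargs": {
  "delta_pos": [
    [0, 0, 0.02],
    [0, 0, 0.02],
    [0, 0, 0]
  ],
  "rot": [
    [0, 0, 0],
    [0, 0, 0],
    [0, 0, 0]
  ],
  "gripper": [-0.4, -0.4, -0.4]
}}

```text
t: 11.7
tool_pos: [608.3, 174.3, 132.6]
ee_rot: [0.271, -3.13, -0.0]
wrist_force: [0.2, -0.4, -4.0]
finger_gap: 0.452
grip_force: 51.2
```

Emit:
{"fn": "step_arm", "kwargs": {
  "delta_pos": [
    [0, 0, 0.015],
    [0, 0, 0.01],
    [0, 0, 0]
  ],
  "rot": [
    [0, 0, 0],
    [0, 0, 0],
    [0, 0, 0]
  ],
  "gripper": [-0.4, -0.4, -0.4]
}}

```text
t: 12.0
tool_pos: [608.4, 174.2, 131.5]
ee_rot: [-0.271, 3.13, 0.0]
wrist_force: [0.4, 0.1, -3.8]
finger_gap: 0.452
grip_force: 51.2
```

Emit:
{"fn": "step_arm", "kwargs": {
  "delta_pos": [
    [0, 0, 0.01],
    [0, 0, 0]
  ],
  "rot": [
    [0, 0, 0],
    [0, 0, 0]
  ],
  "gripper": [-0.4, -0.4]
}}

```text
t: 12.2
tool_pos: [608.5, 174.2, 131.3]
ee_rot: [-0.271, 3.129, -0.0]
wrist_force: [0.3, -1.3, -2.0]
finger_gap: 0.456
grip_force: 51.9
```

Emit:
{"fn": "step_arm", "kwargs": {
  "delta_pos": [
    [0, 0, 0.01],
    [0, 0, 0.01],
    [0, 0, 0]
  ],
  "rot": [
    [0, 0, 0],
    [0, 0, 0],
    [0, 0, 0]
  ],
  "gripper": [-0.4, -0.4, -0.4]
}}

```text
t: 12.5
tool_pos: [608.6, 174.2, 131.2]
ee_rot: [-0.271, 3.129, -0.0]
wrist_force: [-3.3, -1.7, 5.1]
finger_gap: 0.449
grip_force: 54.1
```

Contact at exactly 70 mm above the grasp height, so the carousel is seated. I release and lift away.

Emit:
{"fn": "step_arm", "kwargs": {
  "delta_pos": [
    [0, 0, 0],
    [0, 0, 0],
    [0, 0, 0],
    [0, 0, 0],
    [0, 0, 0],
    [0, 0, 0],
    [0, 0, 0],
    [0, 0, 0]
  ],
  "rot": [
    [0, 0, 0],
    [0, 0, 0],
    [0, 0, 0],
    [0, 0, 0],
    [0, 0, 0],
    [0, 0, 0],
    [0, 0, 0],
    [0, 0, 0]
  ],
  "gripper": [0, 0.1, 0.3, 0.5, 0.8, 0.8, 0.8, 0.8],
  "grip_force": 20
}}

```text
t: 13.3
tool_pos: [608.4, 174.3, 129.9]
ee_rot: [-0.271, 3.13, 0.0]
wrist_force: [0.2, 0.3, -0.1]
finger_gap: 0.895
grip_force: 0.0
```

Emit:
{"fn": "step_arm", "kwargs": {
  "delta_pos": [
    [0, 0, -0.1],
    [0, 0, -0.2],
    [0, 0, -0.4],
    [0, 0, -0.5],
    [0, 0, -0.5],
    [0, 0, -0.5],
    [0, 0, -0.2],
    [0, 0, 0]
  ],
  "rot": [
    [0, 0, 0],
    [0, 0, 0],
    [0, 0, 0],
    [0, 0, 0],
    [0, 0, 0],
    [0, 0, 0],
    [0, 0, 0],
    [0, 0, 0]
  ],
  "gripper": [0.8, 0.8, 0.8, 0.8, 0.8, 0.8, 0.8, 0.8]
}}

```text
t: 14.1
tool_pos: [609.7, 174.5, 252.2]
ee_rot: [-0.271, 3.125, 0.001]
wrist_force: [-0.5, -0.4, 0.2]
finger_gap: 0.899
grip_force: 0.0
```

Run:
```python
from m import *
o=env.get_obs();print(o['t'],o['tool_pos'],o['wrist_force'],o['finger_gap'])
w=grab('wrist');s=grab('side');x,y=241,147
print(proj(s,[[608,173.5,165]]),proj(w,[[608,173.5,165],[648,133,87]]))
cv2.imwrite('pics/end.png',np.hstack([cv2.resize(w['image'][:,60:444],(400,400),interpolation=2),cv2.resize(s['image'][y-60:y+60,x-60:x+60],(400,400),interpolation=2)])[:,:,::-1])
```

```text
14.1 [609.6688706  174.49053288 252.24996361] [-0.50167083 -0.36978497  0.16521752] 0.8987368316104716
[[240.92936317 130.49158582]] [[256.54983203 182.45119755]
 [218.61456777 191.82609447]]
```

View pics/end.png

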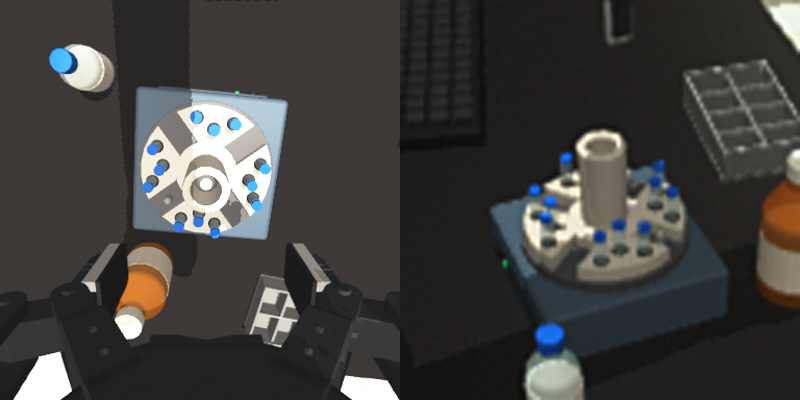

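The carousel sits flat. The pin is centred in its slot at (167,200) in the left panel, the spindle tip is in the bore at (205,184), the gripper is clear, and the nearby bottles are undisturbed.

```bash
python3 -c "
from rig import env
print(env.sign_off())"
```

```text
the job is handed in; nothing more can be done
None
```

The white carousel is seated flat on the turntable with the drive pin in one of its slots; I let go, moved the gripper clear and handed the job in at about 14 s of the 42 s allowed.

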